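Clamp, mark and release a lens blank on the marking stand

ROBOT

A 6-joint arm with a two-finger parallel gripper is mounted at the origin on the work surface. World frame = base frame: x ahead of the robot, y to its left, z up, the work surface at z = 0. Lengths are in m, angles in degrees, forces in N, time in s.
With the tool pointing down it reaches from about 0.3 to 0.875 m from the base axis. Payload 6.4 kg.
Tool frame: the origin (TCP) lies midway between the tips of the shut fingers; the grasp point (between the pads) lies 19 mm behind it (manip.grasp_offset is the distance from the TCP to the grasp point, in m); z points along the fingers, y is the direction in which the jaws open and shut (so a half turn about z gives the same grasp; the last joint's range is limited). The gripper opens to 85 mm and grips with 20 to 120 N. Pads are 22 mm wide; open, the fingers measure 114 mm over their backs; the gripper's body (76 mm by 85 mm) begins 54 mm behind the grasp point. The pads swing forward as they close: fully open they stand 13 mm farther back than shut.
Start: joints at [61.289, 10.359, 92.074, -0, 77.567, -11.82], TCP at [0.167, 0.55, 0.231] pointing down, gripper open.
Joint ranges: [-171.53, 171.53], [-51.25, 118.39], [17.06, 147.69], [-65.23, 245.23], [0, 150.52], [-178.68, 178.68]. Speed limits (degrees/s): [147.25, 147.25, 172.46, 180, 180, 180].

INTERFACE

Orientations are given as [roll, pitch, yaw] about the fixed x, y, z axes, in that order (R = Rz(yaw) Ry(pitch) Rx(roll)).
In Python, from station import manip gives the robot as it stands.
- The arm moves only by the tool jog_arm, never from a script. Its argument "increments" is one flat list of numbers, 4 for each row, row after row: the shift along the tool's x, y, z in units of 30 mm (1.0 is 30 mm), then the turn about the tool's z in units of 5 degrees (1.0 is 5 degrees). In form: [dx, dy, dz, turn, dx, dy, dz, turn, ...]. A call has 1 to 12 rows; each row shifts and turns the commanded pose from where the row before left it, along the tool's axes as they then stand; what a row does not reach is not made up. A row lasts 1/12 s, in which the tool goes at most 41.7 mm and 7.16 degrees, less where a joint would pass 70% of its speed; a pose out of reach is approached as far as the arm can. A call is refused whole if a number of a shift passes 1 or a number of a turn 1, either way. A call with a gripper value outside its range is refused whole. "gripper" is the closure, from -1 (fully open) to 1 (shut), so that 0 is half open, set as the call begins (left out, the last holds). The fingers move at their own pace and stop on an object; "squeeze" is the grip in N (left out, the last holds). Time passes only in rows, so rows that do not move let the fingers close. It gives the time, the measured TCP pose, the force and the opening at its end, in the units of the state.
- manip.read_state(): the state, without advancing time (a new reading comes with each control period).
- manip.camera(name): name is "scene" or "top" or "wrist"; returns (picture, depth): 420x560x3 uint8, red, green, blue; 420x560 float32, m along the optical axis (not along the pixel's ray), 0 where there is no reading.
- manip.camera_info(name): a dict with "mtx" (3x3 intrinsics, pixels), "rvec" (rotation vector, rad) and "tvec" (3), from world to camera coordinates, as OpenCV has them. Camera axes: x right, y down, z forward; pixel columns grow to the right and rows downward; lengths in m; the calibration is good to about 2 mm. A picture is of the moment at which its call begins: read the wrist's pose just before it. camera_info takes no time and is no camera call; for the wrist camera it gives the pose at the moment of the call.
- manip.hand_in(): hands the job in, once; it reports no verdict.
The state is a dict: "time": time; "joints": joint angles; "joint_vel": joint speeds; "tau": joint torques, N m; "ee_pos": TCP position; "tcp_rot": TCP orientation; "contact_force": force on the tool from outside, world axes, zero at the start; "moment": the same for the moment, N m; "grip_width": opening from 0.0 (shut) to 1.0 (fully open).
Only numpy, scipy, OpenCV 4.12 (cv2) and the standard library are available. Lean on these libraries where they do the work, as an engineer would, in place of code of your own. Each camera call takes 0.05 s, during which the arm holds its last target.

TASK

Dot the tinted lens blank on the marking stand: press the thumb plate of the spring clip just far enough to raise its toe, swing the raised toe over the lens edge until the clip points at the middle of the lens, and let it down gently so that it holds the lens. Then push the marker's knob down until its pins bear firmly but not hard on the lens for a moment and let it rise, press the thumb plate again and swing the clip, toe raised, right clear of the lens. The toe must not scrape over the rim, the lens must stay where it lies, nothing may be forced, and the other things are left alone.

Things in the scene. Friction and masses are not known exactly. Their poses are not given: they have to be found in the camera images.
- stand: Lens marking stand: white base 190 x 250 mm, black stage 168 mm square, its top 30 mm above the table. Origin on the table under the middle of the lens; +x points to its back, +y to its left, z up. The white column (60 x 45 mm) stands 118 mm right of the lens (-y). From the column an arm, 36 mm wide and 87 to 113 mm above the table, reaches over the lens and carries the marker.
- lens_rest (a point): Centre of the top of the black rubber lens rest (62 mm disc, 3 mm high) on the stage, 33 mm above the table; the lens lies on it, against two steel stop pins (8 mm thick, 11 mm high) at its right and front.
- lens_centre (a point): Middle, half-way up, of the loose brown-tinted lens blank on the stand: round, 65 mm across, 6 mm thick at the edge, 8 mm in the middle, about 32 g.
- clip_foot: Steel spring clip on the left front of the stage, with all its parts. Origin on the axis of its pivot screw, at the top of the stage, 76 mm from the middle of the lens; fixed to the stage, x points level at the middle of the lens, z up. A rocking leaf: the toe is 50 mm from the screw; opposite is the thumb plate, 42 mm wide, 34 long, sides turned up 9 mm (38 apart inside).
- clip_pivot (a point): Pivot screw axis at the stage top. A half-round rib crosses the thumb plate 42 mm from this axis: press it straight down with shut fingers. The plate is on a threaded stud, set by hand: the crest at rest is 28 to 43 mm above this point, so feel for it. It gives at 1.9 N, then 1 N per mm; from 8 N the toe is clear of the lens; 7 mm down (9.2 N) is a hard stop; over 18 N would bend it.
- clip_swing (a joint): Swing of the clip, rad. 0: the toe points at the middle of the lens, 8 mm inside the rim, where it should hold (with 6 N). Grows anticlockwise from above: screw to toe is clip_foot's x axis turned by this about z, the rib lies opposite. From 0.25 to 0.45 the toe is at the rim; beyond 0.75 right clear. Stops at -0.25 and 1.6. Stiff: takes 1.2 N at the rib and stays where left.
- marker_head: The marker: grey sleeve (38 mm) at the end of the arm over the middle of the lens, with its sprung plunger and a row of three steel pins below. Origin on the table under the middle of the lens, axes as the stand's.
- marker_knob (a point): Centre of the flat top of the plunger's round black knob (36 mm across, 30 mm flat), 158 mm above the table at rest, over the middle of the lens. It takes 2.5 N to start and 4 N after 14 mm, where the pins meet the lens; they are sprung too (1.5 N, then 1.2 N per mm, 8 mm at most). 10 to 11 N in all marks well; over 15 N on the lens harms it. The plunger rises by itself.
- spare_lens_centre (a point): Middle of a second, like lens blank lying on the table to the right of the stand; not needed.
- ink_bottle: Small white ink bottle, 28 mm across, 55 mm high, on the table behind the stand; origin under its centre.
- spray: White lens spray bottle, 38 mm across, 115 mm high; origin under its centre.
- driver: Screwdriver, 150 mm long, lying on the table at the left; origin under its middle.
- spec_case: Closed dark spectacle case, 66 x 160 x 36 mm, at the right; origin under its centre.
- pd_rule: Flat aluminium rule, 28 x 170 x 3 mm, on the table left of the stand; origin under its centre.
- job_tray: Open grey job tray, 150 x 220 x 35 mm, at the right front; origin under its centre.
Not all that is in view belongs to the job. What is shaped like the part that bears lens_centre but purple or yellow is not meant.

How it is judged (in metres and radians):
On the way, in this order (a step that is already met when the one before it is completed fails the run):
1. the clip points at the middle of the lens, its toe bears on the lens and the fingers have let it go (value of joint clip_swing between -0.2 and 0.2 rad and contact force between clip_foot and lens above 1 N and contact force between the fingers and clip_foot below 0.2 N), for 0.3 s.
2. the marker's pins bear on the lens with 2.5 N or more while the clip holds it (contact force between marker_head and lens above 2.5 N and value of joint clip_swing between -0.22 and 0.22 rad and contact force between clip_foot and lens above 0.7 N), for 0.2 s.
At the end, for the whole second after the job is handed in: After clamping and then marking, the clip is back clear of the lens (clip_swing over 0.75 rad) and still, the marker's pins are up off the lens, and the lens lies flat on its rest, within 3 mm of where it lay (value of joint clip_swing above 0.75 rad and velocity of joint clip_swing between -0.1 and 0.1 rad/s and contact force between each of marker_head, clip_foot and lens below 0.1 N and horizontal distance between lens_centre and lens_rest below 0.003 m and z of lens_centre in the frame of lens_rest below 0.006 m); the robot touches nothing.
It fails at once if the clip was pressed or pushed with more than 18 N (contact force between the fingers and clip_foot above 18 N).
It fails at once if the toe touched the lens while crossing its rim (clip_swing over 0.25 rad), or struck it with more than 12 N ((value of joint clip_swing above 0.25 rad and contact force between clip_foot and lens above 0.3 N) or contact force between clip_foot and lens above 12 N).
It fails at once if the pins were pressed on the lens with more than 15 N, or while the clip was not holding it (contact force between marker_head and lens above 15 N or (contact force between marker_head and lens above 0.5 N and not (contact force between clip_foot and lens above 0.3 N))).
It fails at once if the lens was shifted by more than 3 mm (distance of lens_centre from where it was at the start of the episode above 0.003 m).
It fails at once if another thing was moved by more than 20 mm (distance of any of spare_lens_centre, ink_bottle, spray, driver, spec_case, pd_rule, job_tray from where it was at the start of the episode above 0.02 m).
It also fails if it takes over 72 s, if anything falls off the work surface, if the arm or the gripper's body presses on something with over 40 N, if the wrist force passes 120 N, or if a joint passes its speed limit or range.

## Working session

There is one attempt and no reset: what is moved stays moved. The work goes in short steps, Python scripts to look and compute and a tool call to move; the robot and the scene stay as the last step left them, time stands still between calls to the robot, and variables do not carry over. Pictures are saved under pics/ and viewed, and the job is handed in when it is done.

Besides the shell and the picture viewer there is one more tool, called after ">>>" as name(argument=value, ...) on one line, values as JSON. jog_arm: Moves the arm, as the interface text tells. Its arguments: {"type":"object","properties":{"increments":{"type":"array","items":{"type":"number"}},"gripper":{"type":"number"},"squeeze":{"type":"number"}},"required":["increments"]}

```bash
ls; mkdir -p pics
python3 - <<'E'
from station import manip
import cv2,numpy as np
s=manip.read_state(); print(s)
for n in("scene","top","wrist"):
    i=manip.camera_info(n); print(n,i)
    p,d=manip.camera(n); cv2.imwrite(f"pics/{n}0.png",p[:,:,::-1]); np.savez(f"pics/{n}0.npz",p=p,d=d,**i)
E
```

```text
pics
{'time': 0.0, 'joints': array([ 6.12894103e+01,  1.04016068e+01,  9.21338261e+01,  2.76270039e-03,
        7.75679119e+01, -1.18198364e+01]), 'joint_vel': array([ 0.02504842,  0.00012209, -0.05057792,  0.06051303, -0.00796914,
       -0.02140212]), 'tau': array([ 1.16749445e-03, -4.44893861e+01, -3.51326108e+01, -1.39424951e-04,
        9.08457820e-03,  3.39710340e-06]), 'ee_pos': array([0.16675115, 0.54969453, 0.23036868]), 'tcp_rot': array([-1.79899399e+02, -2.38082622e-02,  1.63108629e+02]), 'contact_force': array([-0.44428062,  0.4186885 ,  0.15657406]), 'moment': array([ 0.05714142,  0.02903756, -0.00284064]), 'grip_width': 1.0020777068838393}
scene {'mtx': array([[458.90822227,   0.        , 284.00463594],
       [  0.        , 458.90822227, 209.50593149],
       [  0.        ,   0.        ,   1.        ]]), 'rvec': array([ 1.47176719,  2.12147217, -0.83007276]), 'tvec': array([ 0.20452658, -0.28070652,  1.57615268])}
top {'mtx': array([[477.02493618,   0.        , 283.94711044],
       [  0.        , 477.02493618, 206.36722817],
       [  0.        ,   0.        ,   1.        ]]), 'rvec': array([ 2.16920903, -2.19112841,  0.09499013]), 'tvec': array([-0.01878795,  0.51801915,  1.22661066])}
wrist {'mtx': array([[312.78509429,   0.        , 276.22559699],
       [  0.        , 312.78509429, 206.87262727],
       [  0.        ,   0.        ,   1.        ]]), 'rvec': array([-2.34016836, -1.73706981, -0.23584515]), 'tvec': array([-0.57351963, -0.03670264,  0.37724437])}
```

View pics/scene0.png

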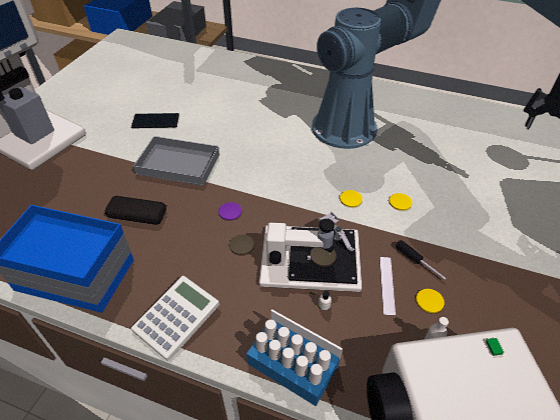

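View pics/top0.png

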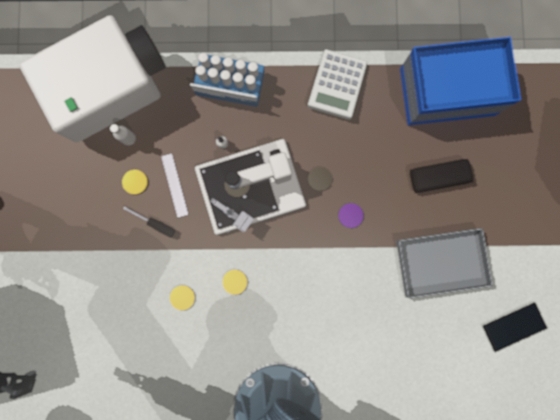

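View pics/wrist0.png

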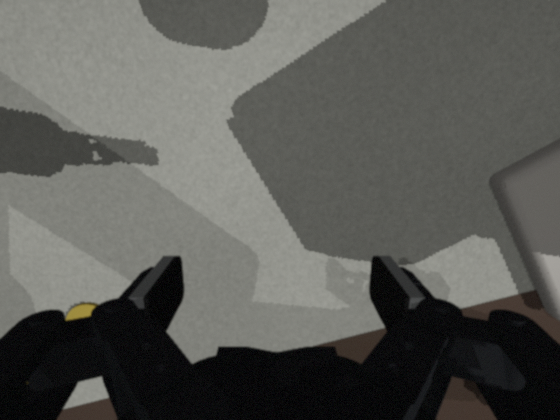

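```bash
cat > h.py <<'E'
import numpy as np,cv2
def load(n):
    z=np.load(f"pics/{n}.npz"); return z['p'],z['d'],z['mtx'],cv2.Rodrigues(z['rvec'])[0],z['tvec']
def ray(c,u,v):
    _,_,K,R,t=c; d=R.T@np.linalg.inv(K)@np.array([u,v,1.]); return -R.T@t,d
def onz(c,u,v,z):
    o,d=ray(c,u,v); return o+d*(z-o[2])/d[2]
def pt(c,u,v):
    o,d=ray(c,u,v); return o+d*c[1][int(round(v)),int(round(u))]
def proj(c,P):
    q=c[2]@(c[3]@np.asarray(P,float)+c[4]); return q[:2]/q[2]
def crop(c,x0,y0,x1,y1,f,name):
    im=c[0][y0:y1,x0:x1,::-1]; cv2.imwrite(name,cv2.resize(im,None,fx=f,fy=f,interpolation=cv2.INTER_CUBIC))
E
python3 - <<'E'
from h import *
t=load('top0');s=load('scene0')
crop(t,185,125,315,245,6,'pics/t1.png'); crop(s,245,200,375,300,6,'pics/s1.png')
E
```

```text
(no output)
```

View pics/t1.png

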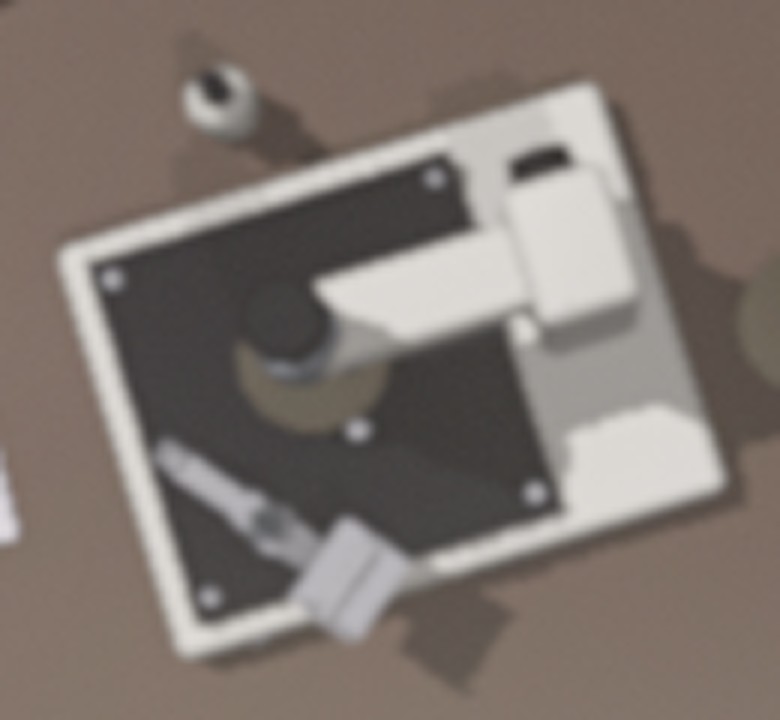

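View pics/s1.png

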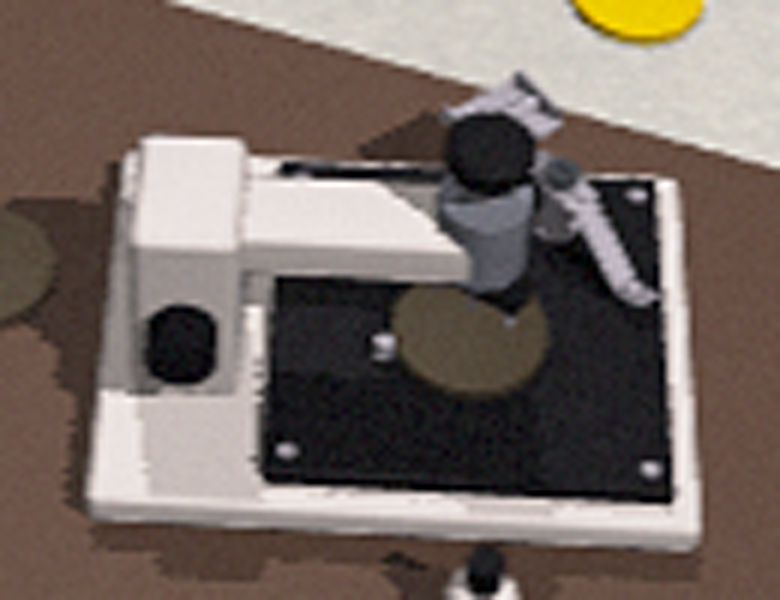

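Run:
```python
from h import *
np.set_printoptions(precision=4,suppress=True)
t=load('top0');s=load('scene0');w=load('wrist0')
f=lambda x,y:(185+x/6-.42,125+y/6-.42)
for n,x,y,z in [('sc1',112,279,.031),('sc2',434,178,.031),('sc3',535,492,.031),('sc4',210,597,.031),('knob',287,318,.158),('pivot',270,523,.045),('toe',170,452,.04),('rib',356,575,.065),('pin',357,430,.041)]:
    u=f(x,y); print(n,onz(t,*u,z),pt(t,*u))
fs=lambda x,y:(245+x/6-.42,200+y/6-.42)
for n,x,y,z in [('knob',490,140,.158),('pin',385,342,.041),('toe',645,297,.04),('rib',525,95,.065),('sc',285,450,.031),('sc',650,468,.031)]:
    u=fs(x,y); print('s',n,onz(s,*u,z),pt(s,*u))
print('wristcam pos',-w[3].T@w[4]); print('wrist axes rows',w[3])
```

```text
sc1 [0.6116 0.1859 0.031 ] [0.6117 0.186  0.0304]
sc2 [0.6548 0.0455 0.031 ] [0.6547 0.0455 0.0317]
sc3 [0.5167 0.0025 0.031 ] [0.5173 0.0027 0.024 ]
sc4 [0.4727 0.1431 0.031 ] [0.4729 0.1438 0.0261]
knob [0.5752 0.0965 0.158 ] [0.5756 0.0968 0.155 ]
pivot [0.5034 0.1157 0.045 ] [0.5021 0.1137 0.0631]
toe [0.5348 0.1592 0.04  ] [0.535  0.1595 0.0381]
rib [0.4797 0.0774 0.065 ] [0.4798 0.0776 0.0623]
pin [0.5434 0.0787 0.041 ] [0.5437 0.0789 0.0381]
s knob [0.5772 0.0987 0.158 ] [0.579  0.0991 0.16  ]
s pin [0.5981 0.0687 0.041 ] [0.6011 0.0695 0.045 ]
s toe [0.5359 0.164  0.04  ] [0.5341 0.1638 0.0378]
s rib [0.4652 0.0885 0.065 ] [0.4608 0.0877 0.0601]
s sc [0.6573 0.0458 0.031 ] [0.6576 0.0459 0.0315]
s sc [0.6134 0.1873 0.031 ] [0.6126 0.1872 0.0299]
wristcam pos [0.1034 0.5682 0.3729]
wrist axes rows [[ 0.2896  0.9571 -0.0007]
 [ 0.9223 -0.2789  0.2675]
 [ 0.2559 -0.0781 -0.9635]]
```

>>> jog_arm(increments=[-0.5,-0.3,0,0,-0.9,-0.6,0,0,-0.9,-0.6,0,0,-0.9,-0.6,0,0,-0.9,-0.6,0,0,-0.9,-0.6,0,0,-0.9,-0.6,0,0,-0.9,-0.6,0,0,-0.9,-0.6,0,0,-0.9,-0.6,0,0,-0.9,-0.6,0,0,-0.9,-0.6,0,0], gripper=1, squeeze=30)

```text
time: 1.15
ee_pos: [0.406, 0.2601, 0.2312]
tcp_rot: [-180.0, -0.0, 163.1]
contact_force: [0.3, -0.0, -0.0]
grip_width: -0.001
```

>>> jog_arm(increments=[-0.9,-0.6,0,0,-0.9,-0.6,0,0,-0.9,-0.6,0,0,-0.9,-0.6,0,0,-0.9,-0.6,0,0,-0.9,-0.6,0,0,-0.2,-0.5,0,0,0,0,0,0])

```text
time: 1.82
ee_pos: [0.5313, 0.0918, 0.2308]
tcp_rot: [-179.9, -0.0, 162.9]
contact_force: [-0.1, 0.4, 0.6]
grip_width: 0.001
```

```bash
cat > snap.py <<'E'
import sys
from station import manip
import cv2,numpy as np
a=sys.argv[1]
s=manip.read_state(); print(s['time'],s['ee_pos'],s['tcp_rot'],s['contact_force'],s['grip_width'])
for n in sys.argv[2:]:
    i=manip.camera_info(n)
    p,d=manip.camera(n); cv2.imwrite(f"pics/{n}{a}.png",p[:,:,::-1]); np.savez(f"pics/{n}{a}.npz",p=p,d=d,**i)
E
python3 snap.py 1 wrist
```

```text
1.8167 [0.53134598 0.09181588 0.23075827] [-1.79929827e+02 -2.51336885e-02  1.62897469e+02] [-0.09126988  0.42338883  0.55519644] 0.0010410248521123611
```

View pics/wrist1.png

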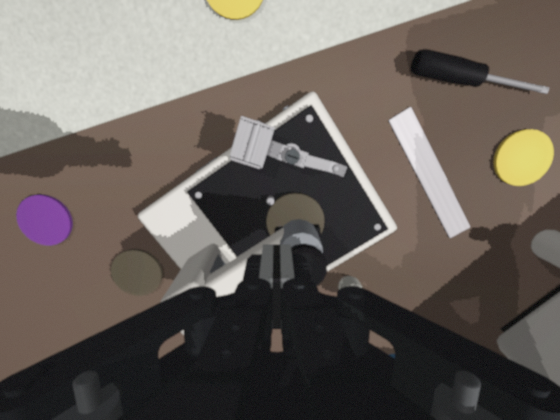

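Run:
```python
from h import *
c=load('wrist1'); crop(c,220,100,360,200,5,'pics/w1c.png')
for u,v in [(253,142),(240,125),(265,150),(291,155),(340,169),(300,225),(320,205)]:
    print(u,v,pt(c,u,v))
```

```text
253 142 [0.48106541 0.08261034 0.06227314]
240 125 [0.462093   0.07530157 0.05904186]
265 150 [0.49202166 0.09133191 0.05997402]
291 155 [0.50328813 0.11443422 0.06846015]
340 169 [0.53639079 0.16088129 0.03904592]
300 225 [0.56095173 0.10413859 0.10722154]
320 205 [0.57180315 0.13066621 0.02906303]
```

View pics/w1c.png

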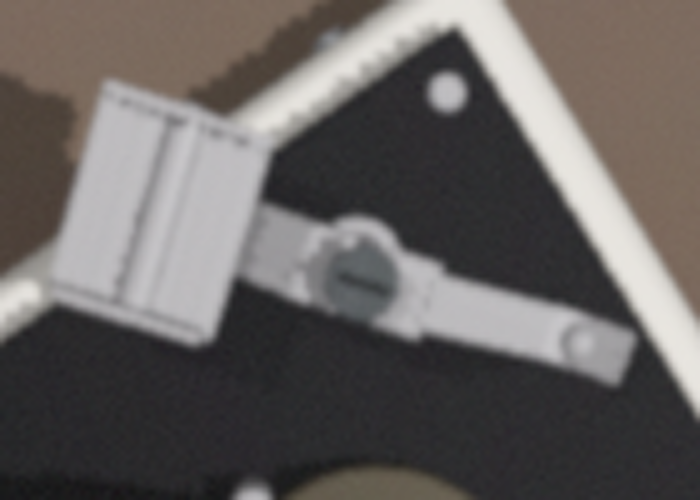

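```bash
cat >> h.py <<'E'
def tri(c1,p1,c2,p2):
    o1,d1=ray(c1,*p1);o2,d2=ray(c2,*p2)
    A=np.stack([d1,-d2],1); k=np.linalg.lstsq(A,o2-o1,rcond=None)[0]
    a,b=o1+k[0]*d1,o2+k[1]*d2; return (a+b)/2,np.linalg.norm(a-b)
E
python3 - <<'E'
from h import *
np.set_printoptions(precision=4,suppress=True)
c=load('wrist1');t=load('top0');s=load('scene0')
W=lambda x,y:(220+x/5-.4,100+y/5-.4); T=lambda x,y:(185+x/6-.42,125+y/6-.42);S=lambda x,y:(245+x/6-.42,200+y/6-.42)
print('rib',tri(c,W(155,209),t,T(356,575)))
print('pivot screw',tri(c,W(360,275),t,T(268,522)))
print('toe end',tri(c,W(628,360),t,T(163,447)))
print('plate corners',tri(c,W(107,85),t,T(348,642)),tri(c,W(268,150),t,T(293,593)),tri(c,W(205,343),t,T(350,518)),tri(c,W(55,295),t,T(410,572)))
for z in(.06,.065,.07): print(z,onz(c,*W(155,209),z),onz(t,*T(356,575),z))
print('pivot',onz(c,*W(360,275),.055),onz(t,*T(268,522),.055))
print('knob',tri(t,T(287,318),s,S(490,140)))
P=np.array([.5017,.1144])
r=tri(c,W(155,209),t,T(356,575))[0][:2]; print(np.linalg.norm(r-P),np.degrees(np.arctan2(*(P-r)[::-1])))
# rib depth
p,d=c[0],c[1]
for y in(150,180,209,240,270):
    u=W(155+(209-y)*.32,y); print(pt(c,*u))
E
```

```text
rib (array([0.4806, 0.0789, 0.0457]), np.float64(0.00027191049787304443))
pivot screw (array([0.5032, 0.1149, 0.0618]), np.float64(0.0013770542782421942))
toe end (array([0.5335, 0.1586, 0.0732]), np.float64(0.002626885400482707))
plate corners (array([0.4534, 0.0801, 0.0651]), np.float64(0.003882683253169363)) (array([0.4745, 0.105 , 0.0507]), np.float64(0.002881789850663663)) (array([0.5061, 0.081 , 0.0586]), np.float64(0.004102610397296433)) (array([0.4856, 0.0554, 0.058 ]), np.float64(0.009089106213362714))
0.06 [0.4799 0.0803 0.06  ] [0.4799 0.0778 0.06  ]
0.065 [0.4797 0.0808 0.065 ] [0.4797 0.0774 0.065 ]
0.07 [0.4795 0.0813 0.07  ] [0.4794 0.077  0.07  ]
pivot [0.5046 0.1153 0.055 ] [0.5031 0.1154 0.055 ]
knob (array([0.5753, 0.0975, 0.1556]), np.float64(0.0016272526422374135))
0.04126057934460739 59.24373244316982
[0.4703 0.0877 0.064 ]
[0.468  0.1104 0.3732]
[0.4798 0.0807 0.0637]
[0.4849 0.0769 0.0627]
[0.4899 0.0732 0.0625]
```

>>> jog_arm(increments=[0.5,-0.3,0,0,0.5,-0.3,0,0,0.5,-0.3,0,-0.6,0,0,0.3,-1,0,0,0.3,-1,0,0,0.3,-1,0,0,0.3,-1,0,0,0.3,-1,0,0,0.3,-1,0,0,0.3,-1,0,0,0.3,-1,0,0,0.3,-1])

```text
time: 2.87
ee_pos: [0.4788, 0.0835, 0.1498]
tcp_rot: [180.0, -0.0, -148.6]
contact_force: [-0.2, 0.1, -0.4]
grip_width: -0.001
```

>>> jog_arm(increments=[0,0,0.4,-1,0,0,0.4,-1,0,0,0.4,-1,0,0,0.4,-1,0,0,0.2,-1,0,0,0,0])

```text
time: 3.37
ee_pos: [0.4777, 0.0835, 0.0947]
tcp_rot: [179.8, -0.1, -123.6]
contact_force: [-0.6, 0.2, 1.7]
grip_width: 0.0
```

```bash
python3 snap.py 2 wrist top scene
python3 - <<'E'
from h import *
crop(load('top2'),185,125,315,245,6,'pics/t2.png'); crop(load('scene2'),285,180,385,260,7,'pics/s2.png')
E
```

```text
3.3667 [0.4776644  0.08346762 0.09471931] [ 1.79820671e+02 -7.93513944e-02 -1.23647215e+02] [-0.60570182  0.15754781  1.68358889] 1.4123063499413525e-05
```

View pics/wrist2.png

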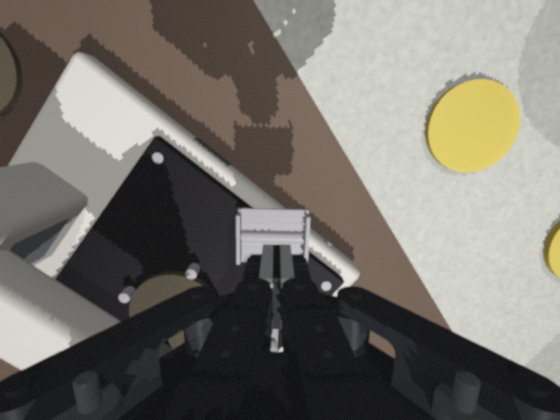

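View pics/s2.png

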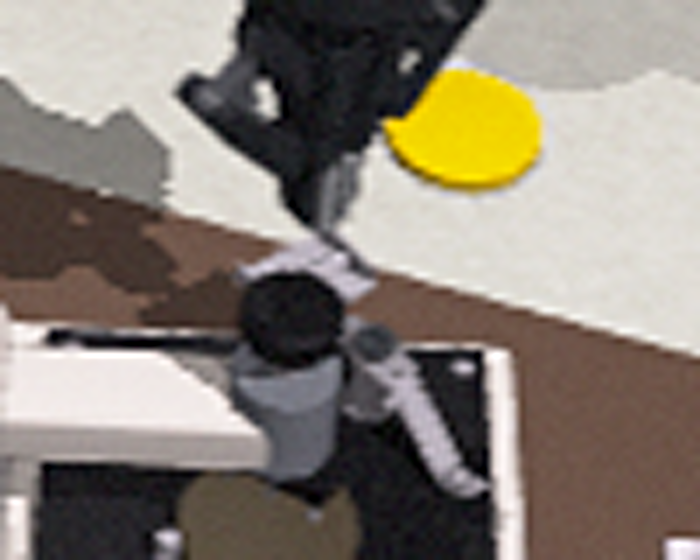

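View pics/t2.png

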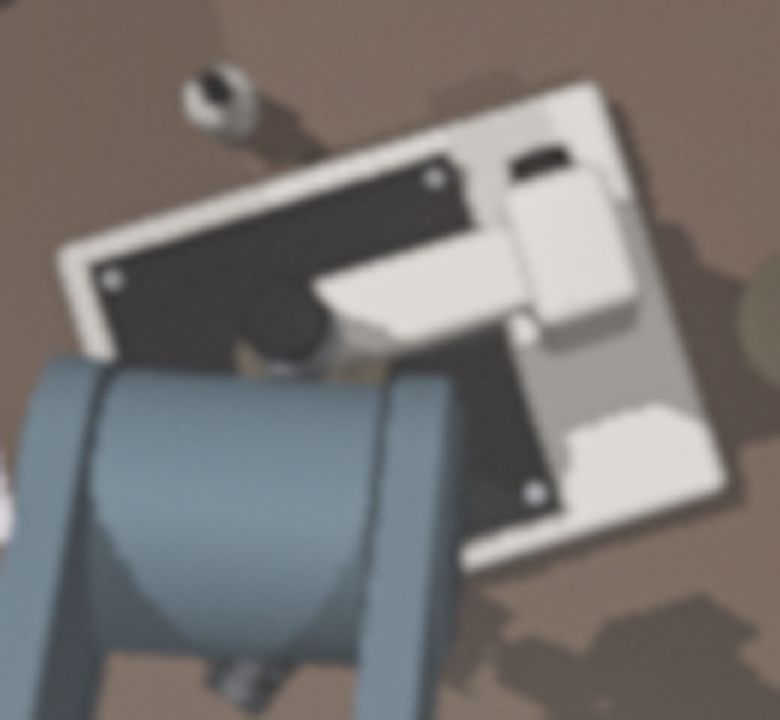

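Run:
```python
from h import *
np.set_printoptions(precision=4,suppress=True)
c=load('wrist2'); crop(c,220,190,330,270,7,'pics/w2c.png')
print(proj(c,[.4777,.0835,.0947]),proj(c,[.4777,.0835,.063]),pt(c,260,236),pt(c,290,236),onz(c,272,236,.063))
d=c[1]
for v in range(205,262,3): print(v,pt(c,258,v), pt(c,240,v)[2])
```

```text
[279.8176 262.1828] [279.0742 238.8773] [0.4865 0.0761 0.0616] [0.4715 0.086  0.0616] [0.4802 0.0797 0.063 ]
205 [0.4845 0.0674 0.0213] 0.030957769060077633
208 [0.4783 0.0618 0.0583] 0.05961830203690538
211 [0.479  0.063  0.0597] 0.060355125516234565
214 [0.4799 0.0643 0.0607] 0.06482110451281334
217 [0.4811 0.066  0.06  ] 0.06584596841779145
220 [0.482  0.0674 0.0606] 0.06522583462329457
223 [0.4834 0.0693 0.0593] 0.0657278677211251
226 [0.4842 0.0706 0.0603] 0.06486495445305798
229 [0.4852 0.0721 0.0605] 0.06485902578531608
232 [0.4861 0.0734 0.0613] 0.0660216921036173
235 [0.4865 0.0742 0.064 ] 0.06574276397752707
238 [0.4878 0.0761 0.0629] 0.06630101519925041
241 [0.4892 0.078  0.0619] 0.06659130051819531
244 [0.491  0.0803 0.0594] 0.06601017140841808
247 [0.4918 0.0817 0.0604] 0.06619422293456129
250 [0.4931 0.0835 0.0597] 0.06687649836131132
253 [0.4943 0.0852 0.0594] 0.06576200309740057
256 [0.482  0.0715 0.1041] 0.06635249120093012
259 [0.4818 0.0716 0.1074] 0.06681576736564251
```

View pics/w2c.png

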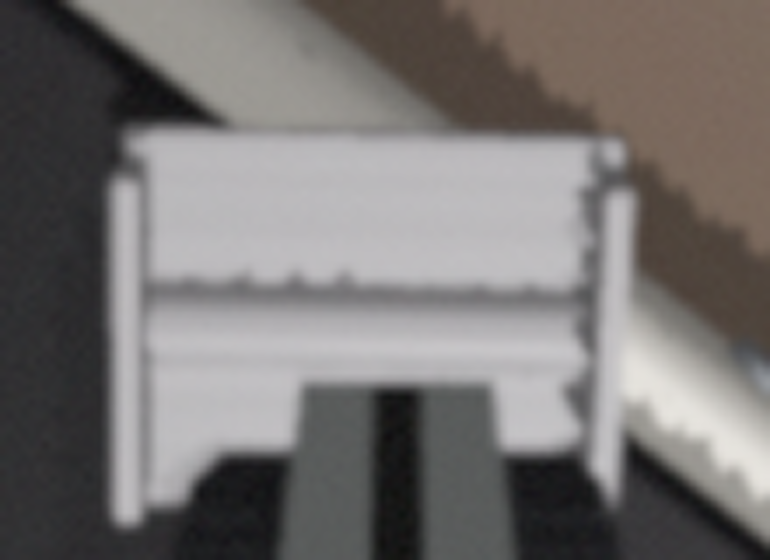

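>>> jog_arm(increments=[0.06,-0.14,0.2,0,0,0,0.3,0,0,0,0.2,0,0,0,0.1,0,0,0,0.05,0,0,0,0,0,0,0,0,0])

```text
time: 4.1
ee_pos: [0.482, 0.0784, 0.0707]
tcp_rot: [180.0, -0.0, -123.9]
contact_force: [1.0, 0.7, -0.2]
grip_width: 0.0
```

>>> jog_arm(increments=[0,0,0.02,0,0,0,0.02,0,0,0,0,0])

```text
time: 4.35
ee_pos: [0.4822, 0.0784, 0.0697]
tcp_rot: [-180.0, 0.0, -123.9]
contact_force: [-0.1, -1.2, -0.1]
grip_width: -0.005
```

>>> jog_arm(increments=[0,0,0.02,0,0,0,0.02,0,0,0,0,0])

```text
time: 4.6
ee_pos: [0.482, 0.0784, 0.0683]
tcp_rot: [180.0, -0.0, -123.9]
contact_force: [-1.0, -0.4, 0.1]
grip_width: 0.003
```

>>> jog_arm(increments=[0,0.07,0.04,0,0,0,0.03,0,0,0,0.0,0])

```text
time: 4.85
ee_pos: [0.48, 0.0797, 0.066]
tcp_rot: [180.0, -0.0, -123.9]
contact_force: [0.2, 0.0, 0.3]
grip_width: -0.0
```

>>> jog_arm(increments=[0,0,0.03,0,0,0,0.03,0,0,0,0.0,0])

```text
time: 5.1
ee_pos: [0.4802, 0.0795, 0.0643]
tcp_rot: [180.0, -0.0, -123.9]
contact_force: [0.7, -0.4, 0.2]
grip_width: -0.003
```

>>> jog_arm(increments=[0,0,0.03,0,0,0,0,0,0,0,0.0,0])

```text
time: 5.35
ee_pos: [0.4803, 0.0795, 0.0635]
tcp_rot: [180.0, -0.0, -123.9]
contact_force: [-0.2, -0.1, 0.1]
grip_width: 0.003
```

>>> jog_arm(increments=[0,0,0.03,0,0,0,0,0,0,0,0.0,0])

```text
time: 5.6
ee_pos: [0.4804, 0.0795, 0.0628]
tcp_rot: [-180.0, 0.0, -123.9]
contact_force: [-0.6, 0.2, 2.0]
grip_width: -0.0
```

>>> jog_arm(increments=[0,0,0.03,0,0,0,0.03,0,0,0,0.0,0])

```text
time: 5.85
ee_pos: [0.4804, 0.0794, 0.0609]
tcp_rot: [-180.0, -0.0, -123.9]
contact_force: [-0.8, -1.7, 4.3]
grip_width: -0.001
```

>>> jog_arm(increments=[0,0,0.03,0,0,0,0.03,0,0,0,0.0,0])

```text
time: 6.1
ee_pos: [0.4804, 0.0794, 0.0591]
tcp_rot: [-180.0, -0.0, -123.9]
contact_force: [-1.6, -2.4, 5.8]
grip_width: 0.0
```

>>> jog_arm(increments=[0,0,0.03,0,0,0,0.03,0,0,0,0.0,0])

```text
time: 6.35
ee_pos: [0.4804, 0.0793, 0.0575]
tcp_rot: [-180.0, -0.0, -123.9]
contact_force: [-2.7, -2.8, 7.0]
grip_width: 0.003
```

>>> jog_arm(increments=[0,0,0.02,0,0,0,0,0,0,0,0,0])

```text
time: 6.6
ee_pos: [0.4805, 0.0793, 0.0571]
tcp_rot: [-180.0, -0.0, -123.9]
contact_force: [-2.5, -2.6, 6.9]
grip_width: 0.003
```

```bash
python3 snap.py 3 wrist scene;python3 - <<'E'
from h import *
crop(load('scene3'),285,180,385,260,7,'pics/s3.png')
E
```

```text
6.6 [0.48050019 0.07929488 0.05706875] [-1.79972889e+02 -1.52888242e-02 -1.23882997e+02] [-2.48858842 -2.63348572  6.89726032] 0.0028471323668921673
```

View pics/s3.png

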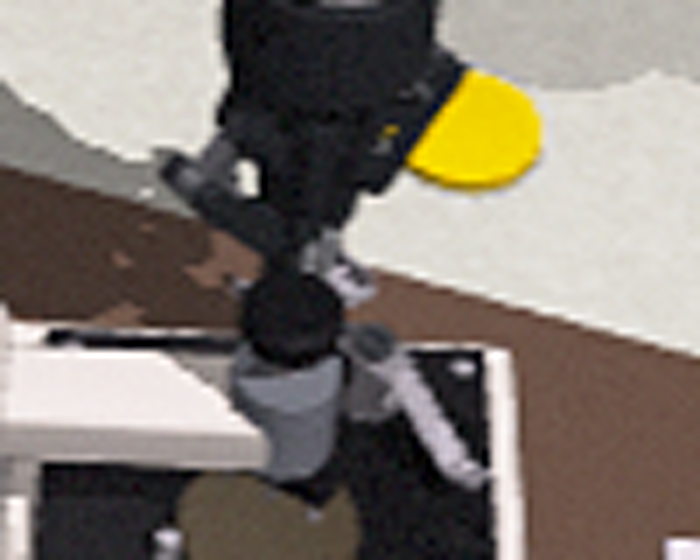

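>>> jog_arm(increments=[0,0,0.02,0,0,0,0,0,0,0,0,0])

```text
time: 6.95
ee_pos: [0.4806, 0.0793, 0.0565]
tcp_rot: [-180.0, -0.0, -123.9]
contact_force: [-2.7, -1.7, 8.5]
grip_width: -0.003
```

>>> jog_arm(increments=[0,0.061,0,0.5,-0.002,0.061,0,0.5,-0.002,0.061,0,0.5,-0.002,0.061,0,0.5,-0.002,0.061,0,0.5,-0.002,0.061,0,0.5,0,0,0,0])

```text
time: 7.53
ee_pos: [0.4722, 0.0864, 0.0565]
tcp_rot: [-179.9, -0.0, -139.0]
contact_force: [-2.7, -3.0, 7.9]
grip_width: -0.007
```

```bash
python3 snap.py 4 wrist
python3 - <<'E'
from h import *
crop(load('wrist4'),200,180,340,300,5,'pics/w4c.png')
E
```

```text
7.5333 [0.4721987  0.08638726 0.05651161] [-1.79945723e+02 -3.19467629e-02 -1.39002189e+02] [-2.70234429 -2.97804747  7.89306969] -0.006588018038845275
```

View pics/w4c.png

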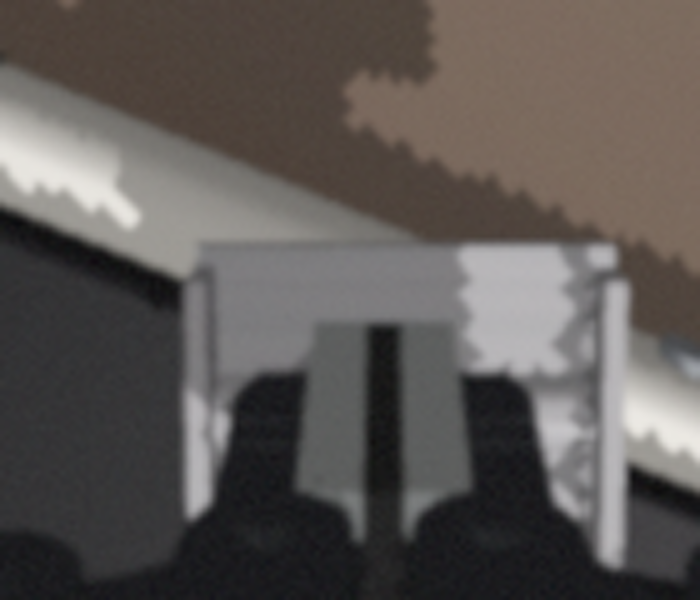

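>>> jog_arm(increments=[0,0.061,0.01,0.5,-0.002,0.061,0,0.5,-0.002,0.061,0,0.5,-0.002,0.061,0,0.5,-0.002,0.061,0,0.5,-0.002,0.061,0,0.5,0,0,0,0])

```text
time: 8.17
ee_pos: [0.4656, 0.0958, 0.0559]
tcp_rot: [-180.0, -0.1, -154.0]
contact_force: [-3.8, -3.0, 9.6]
grip_width: 0.002
```

```bash
python3 snap.py 5 wrist scene
python3 - <<'E'
from h import *
crop(load('wrist5'),180,180,360,300,4,'pics/w5c.png')
crop(load('scene5'),285,180,385,260,7,'pics/s5.png')
E
```

```text
8.1667 [0.46556098 0.09576755 0.05594271] [-1.79989739e+02 -8.05718794e-02 -1.54001344e+02] [-3.82359747 -3.00766594  9.62331037] 0.0019988403233150713
```

View pics/w5c.png

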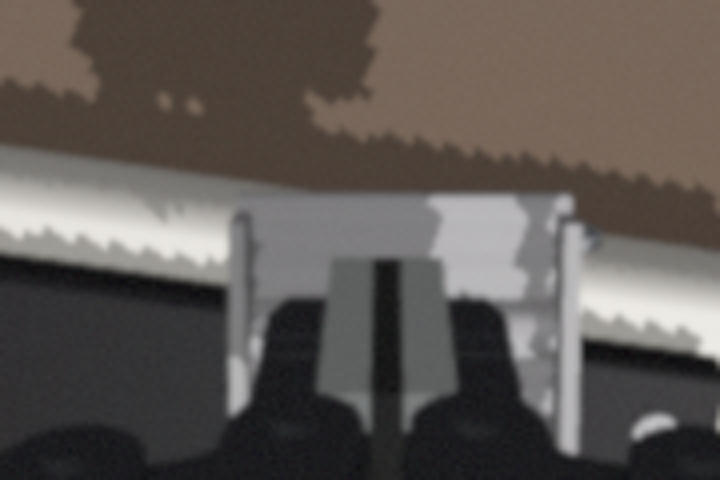

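View pics/s5.png

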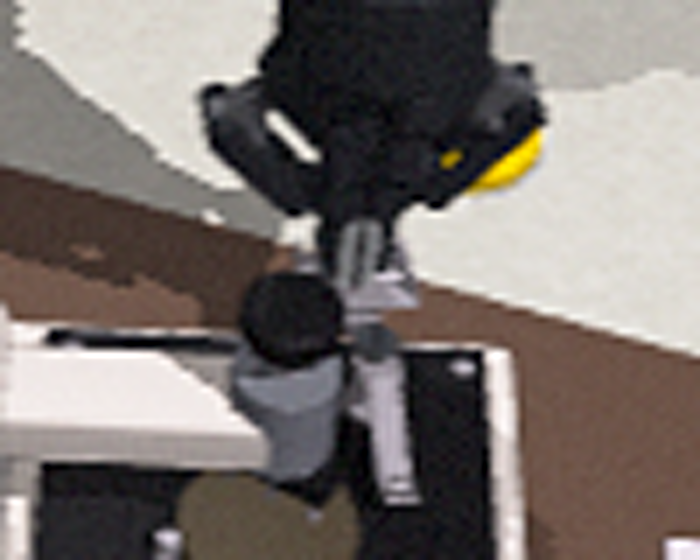

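>>> jog_arm(increments=[0.005,0.061,0,0.5,-0.002,0.061,0,0.5,-0.002,0.061,0,0.5,-0.002,0.061,0,0.5,-0.002,0.061,0,0.5,-0.002,0.061,0,0.5,0,0,0,0])

```text
time: 8.85
ee_pos: [0.4616, 0.1064, 0.0558]
tcp_rot: [180.0, -0.1, -169.0]
contact_force: [-5.7, -1.9, 8.8]
grip_width: 0.001
```

>>> jog_arm(increments=[0.01,0.061,0,0.5,0.01,0.061,0,0.5,0,0.061,0,0.5,0,0.061,0,0.5,-0.002,0.061,0,0.5,-0.002,0.061,0,0.5,0,0,0,0])

```text
time: 9.43
ee_pos: [0.4603, 0.1175, 0.0558]
tcp_rot: [180.0, -0.1, 176.0]
contact_force: [-5.4, -0.6, 8.3]
grip_width: 0.001
```

```bash
python3 snap.py 6 wrist scene
python3 - <<'E'
from h import *
crop(load('wrist6'),180,180,360,300,4,'pics/w6c.png')
crop(load('scene6'),285,180,385,260,7,'pics/s6.png')
E
```

```text
9.4333 [0.46031817 0.11747429 0.05583709] [ 1.79997109e+02 -1.06531723e-01  1.75994685e+02] [-5.42036287 -0.59678562  8.33888433] 0.0011116105225154695
```

View pics/w6c.png

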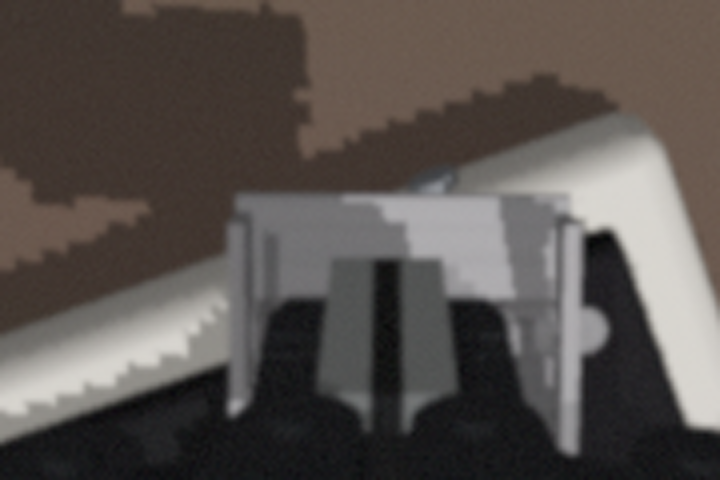

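View pics/s6.png

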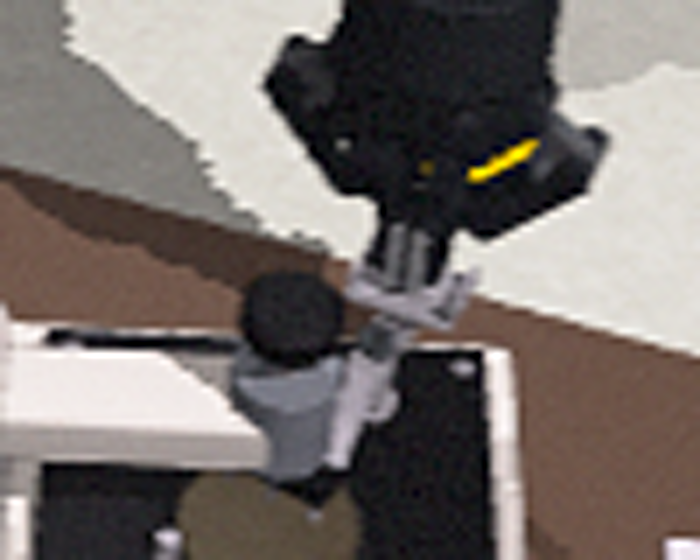

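>>> jog_arm(increments=[0.01,0.061,0,0.5,0.01,0.061,0,0.5,0,0.061,0,0.5,0,0.049,0,0.4,0,0,0,0,0,0,0,0])

```text
time: 10.03
ee_pos: [0.461, 0.1245, 0.056]
tcp_rot: [180.0, -0.1, 166.6]
contact_force: [-4.6, 0.7, 9.3]
grip_width: 0.0
```

```bash
python3 snap.py 7 wrist scene
python3 - <<'E'
from h import *
crop(load('wrist7'),180,180,360,300,4,'pics/w7c.png')
crop(load('scene7'),285,180,385,260,7,'pics/s7.png')
E
```

```text
10.0333 [0.46104466 0.12447027 0.05601056] [ 1.79985101e+02 -5.85797782e-02  1.66607042e+02] [-4.5599759   0.72008337  9.2670034 ] 5.222753735577598e-05
```

View pics/w7c.png

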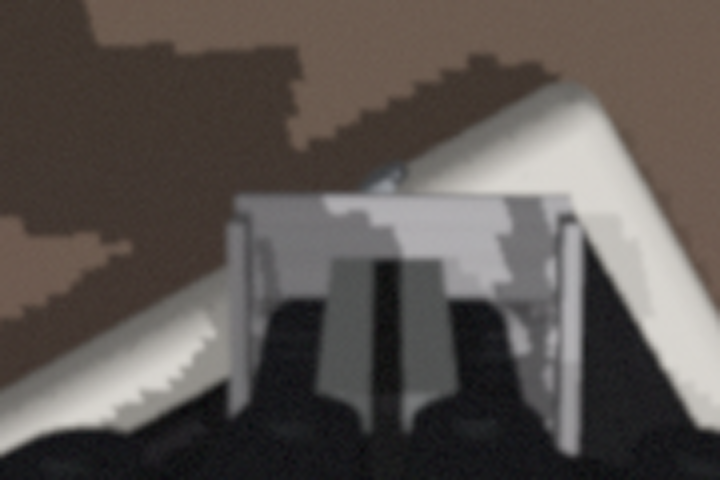

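View pics/s7.png

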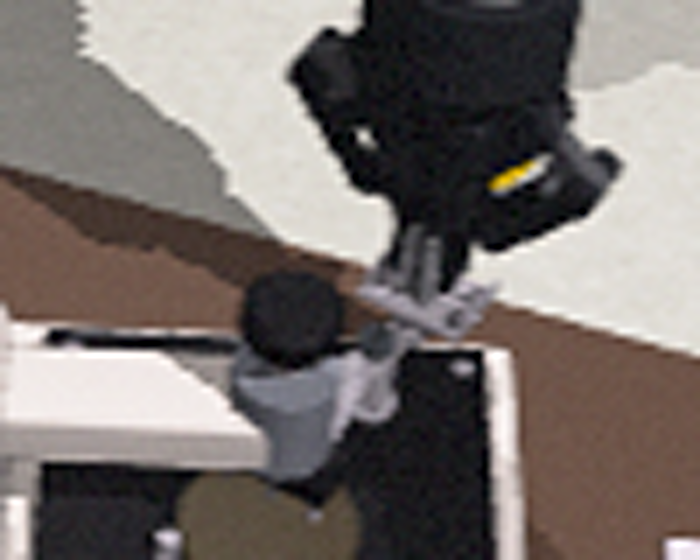

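>>> jog_arm(increments=[0,0,-0.01,0,0,0,-0.01,0,0,0,-0.01,0,0,0,-0.01,0,0,0,-0.01,0,0,0,-0.01,0,0,0,-0.02,0,0,0,-0.02,0,0,0,-0.02,0,0,0,-0.02,0,0,0,-0.02,0,0,0,-0.02,0])

```text
time: 11.13
ee_pos: [0.4614, 0.1241, 0.0611]
tcp_rot: [-180.0, -0.0, 166.6]
contact_force: [0.3, 0.7, -0.1]
grip_width: 0.003
```

>>> jog_arm(increments=[0,0,-0.02,0,0,0,-0.02,0,0,0,-0.03,0,0,0,-0.03,0,0,0,-0.04,0,0,0,-0.05,0,0,0,-0.1,0,0,0,-0.2,0,0,0,-0.4,0,0,0,-0.4,0,0,0,0,0])

```text
time: 12.05
ee_pos: [0.4633, 0.1242, 0.1025]
tcp_rot: [179.9, 0.2, 166.6]
contact_force: [0.5, 0.8, 0.0]
grip_width: 0.001
```

```bash
python3 snap.py 8 wrist scene
python3 - <<'E'
from h import *
crop(load('wrist8'),140,180,400,330,3,'pics/w8c.png')
crop(load('scene8'),285,180,385,260,7,'pics/s8.png')
E
```

```text
12.05 [0.46330574 0.12415166 0.10245773] [179.93889692   0.24447872 166.61645546] [0.53600019 0.77575114 0.03343276] 0.0013116224497695412
```

View pics/w8c.png

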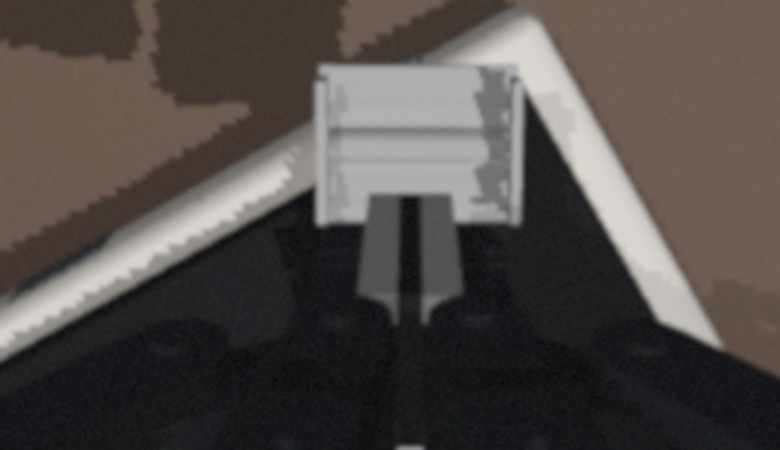

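View pics/s8.png

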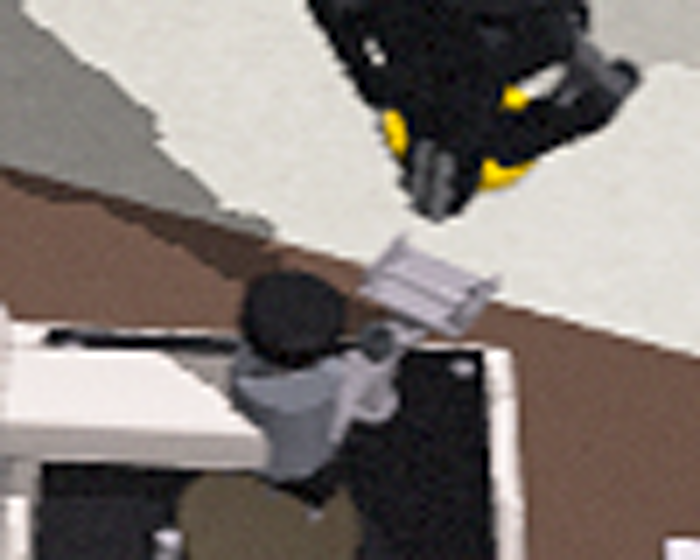

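>>> jog_arm(increments=[0,0,-0.5,0,0,0,-0.8,0,0,0,-0.9,0,-0.3,0,-0.5,0,-0.6,0,0,0,-0.8,0,0,0,-0.8,0,0,0,-0.7,0,0,0,-0.5,0,0,0,-0.16,0,0,0,0,0,0,0])

```text
time: 13.07
ee_pos: [0.5743, 0.0969, 0.1797]
tcp_rot: [-180.0, -0.1, 166.6]
contact_force: [-0.2, 0.1, 1.2]
grip_width: -0.0
```

>>> jog_arm(increments=[0,0,0.2,0,0,0,0.2,0,0,0,0.2,0,0,0,0.1,0,0,0,0,0,0,0,0,0])

```text
time: 13.57
ee_pos: [0.5737, 0.0974, 0.1597]
tcp_rot: [-180.0, -0.0, 166.6]
contact_force: [-0.9, 0.8, 0.6]
grip_width: -0.002
```

```bash
python3 snap.py 9 wrist scene
python3 - <<'E'
from h import *
crop(load('scene9'),275,160,395,260,6,'pics/s9.png')
E
```

```text
13.5667 [0.57369537 0.09739609 0.15966313] [-1.79991574e+02 -3.13145721e-02  1.66622541e+02] [-0.87461262  0.84328379  0.55229303] -0.0017547286735966198
```

View pics/wrist9.png

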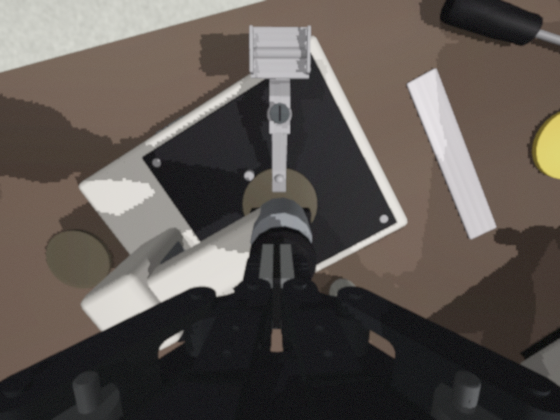

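View pics/s9.png

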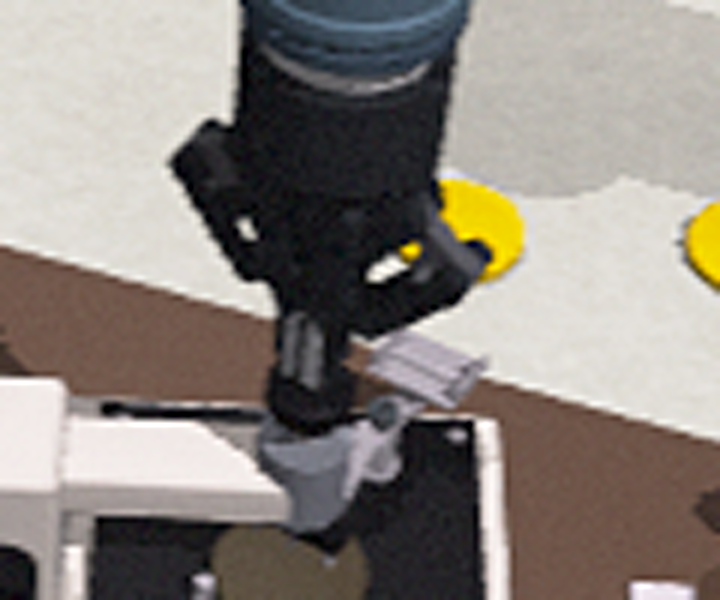

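>>> jog_arm(increments=[-0.05,0,0.03,0,0,0,0.05,0,0,0,0.05,0,0,0,0.05,0,0,0,0.05,0,0,0,0.05,0,0,0,0.05,0,0,0,0.05,0,0,0,0.04,0,0,0,0.03,0,0,0,0,0])

```text
time: 14.58
ee_pos: [0.5758, 0.0969, 0.1464]
tcp_rot: [180.0, 0.0, 166.6]
contact_force: [3.5, -0.7, 4.0]
grip_width: 0.001
```

>>> jog_arm(increments=[0,0,0.03,0,0,0,0.03,0,0,0,0,0])

```text
time: 14.83
ee_pos: [0.5757, 0.0969, 0.1446]
tcp_rot: [180.0, 0.0, 166.6]
contact_force: [2.3, -0.8, 4.1]
grip_width: -0.001
```

>>> jog_arm(increments=[0,0,0.03,0,0,0,0.03,0,0,0,0,0])

```text
time: 15.08
ee_pos: [0.5757, 0.0969, 0.1431]
tcp_rot: [180.0, 0.0, 166.6]
contact_force: [2.0, 0.3, 6.1]
grip_width: 0.006
```

>>> jog_arm(increments=[0,0,0.03,0,0,0,0.03,0,0,0,0,0])

```text
time: 15.33
ee_pos: [0.5757, 0.0969, 0.1416]
tcp_rot: [-180.0, 0.0, 166.6]
contact_force: [-0.1, -0.8, 8.2]
grip_width: 0.002
```

>>> jog_arm(increments=[0,0,0.03,0,0,0,0.02,0,0,0,0,0])

```text
time: 15.58
ee_pos: [0.5758, 0.0969, 0.1404]
tcp_rot: [-180.0, 0.0, 166.6]
contact_force: [-0.1, -0.4, 9.7]
grip_width: -0.004
```

Slightly more, hold a moment, then let it rise.

>>> jog_arm(increments=[0,0,0.02,0,0,0,0,0,0,0,0,0,0,0,0,0,0,0,0,0])

```text
time: 16.0
ee_pos: [0.5758, 0.0969, 0.14]
tcp_rot: [-180.0, 0.0, 166.6]
contact_force: [-0.5, -0.2, 10.6]
grip_width: 0.001
```

>>> jog_arm(increments=[0,0,0,0,0,0,0,0])

```text
time: 16.17
ee_pos: [0.5758, 0.0969, 0.14]
tcp_rot: [-180.0, 0.0, 166.6]
contact_force: [-1.0, -0.9, 11.0]
grip_width: -0.0
```

>>> jog_arm(increments=[0,0,-0.03,0,0,0,-0.04,0,0,0,-0.05,0,0,0,-0.05,0,0,0,-0.06,0,0,0,-0.07,0,0,0,-0.08,0,0,0,-0.1,0,0,0,-0.1,0,0,0,-0.2,0,0,0,-0.4,0,0,0,-0.4,0])

```text
time: 17.17
ee_pos: [0.5744, 0.097, 0.1863]
tcp_rot: [-180.0, -0.2, 166.6]
contact_force: [0.2, 0.4, 0.2]
grip_width: -0.001
```

>>> jog_arm(increments=[0.3,0,-0.1,0,0.7,0,0,0,0.8,0,0,0,0.8,0,0,0,0.7,0,0.2,0,0.4,0,0.5,0,0.2,0,0.8,0,0,0,0.8,0,0,0,0.7,0,0,0,0.4,0,0,0,0.2,0,0,0,0,0])

```text
time: 18.17
ee_pos: [0.4603, 0.1241, 0.0803]
tcp_rot: [-180.0, -0.2, 166.6]
contact_force: [0.7, -0.3, 0.5]
grip_width: -0.002
```

```bash
python3 snap.py 10 wrist scene
python3 - <<'E'
from h import *
crop(load('wrist10'),180,180,360,300,4,'pics/w10c.png')
crop(load('scene10'),275,180,395,270,6,'pics/s10.png')
E
```

```text
18.1667 [0.46026661 0.12408729 0.08029719] [-1.79961246e+02 -1.53776706e-01  1.66615280e+02] [ 0.68442744 -0.3275364   0.45303318] -0.0023931897792025115
```

View pics/w10c.png

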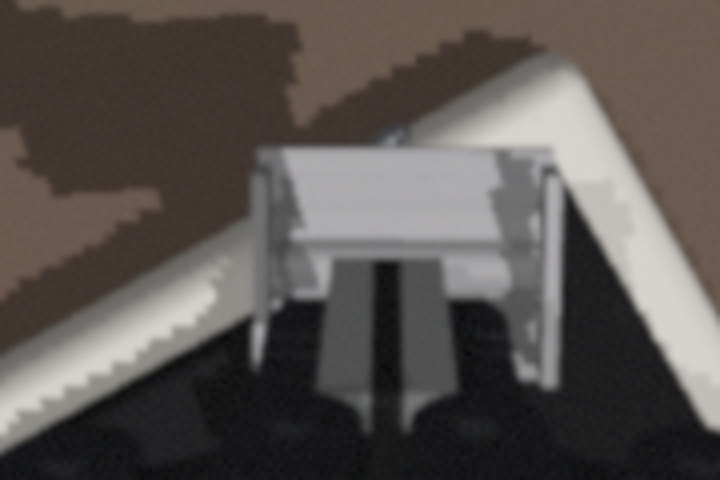

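View pics/s10.png

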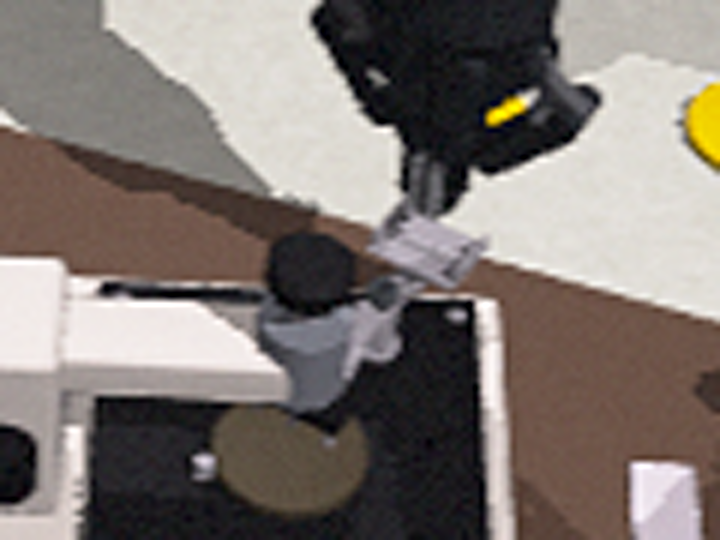

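>>> jog_arm(increments=[0,0,0.15,0,0,0,0.15,0,0,0,0.1,0,0,0,0.08,0,0,0,0.04,0,0,0,0,0,0,0,0,0])

```text
time: 18.85
ee_pos: [0.4617, 0.124, 0.0656]
tcp_rot: [-180.0, -0.0, 166.6]
contact_force: [0.0, 0.6, -0.1]
grip_width: -0.001
```

>>> jog_arm(increments=[0,0,0.03,0,0,0,0.03,0,0,0,0,0])

```text
time: 19.1
ee_pos: [0.4617, 0.124, 0.0638]
tcp_rot: [-180.0, -0.0, 166.6]
contact_force: [-0.4, 0.1, 0.6]
grip_width: -0.002
```

>>> jog_arm(increments=[0,0,0.03,0,0,0,0.03,0,0,0,0,0])

```text
time: 19.35
ee_pos: [0.4616, 0.124, 0.0619]
tcp_rot: [-180.0, -0.0, 166.6]
contact_force: [-0.7, -0.1, 0.0]
grip_width: -0.001
```

>>> jog_arm(increments=[0,0,0.03,0,0,0,0.03,0,0,0,0,0])

```text
time: 19.6
ee_pos: [0.4616, 0.124, 0.0601]
tcp_rot: [-180.0, -0.0, 166.6]
contact_force: [-0.8, -0.6, 0.1]
grip_width: 0.0
```

>>> jog_arm(increments=[0,0,0.03,0,0,0,0.03,0,0,0,0,0])

```text
time: 19.85
ee_pos: [0.4618, 0.124, 0.0586]
tcp_rot: [180.0, 0.0, 166.6]
contact_force: [-1.2, 0.4, 2.8]
grip_width: -0.004
```

>>> jog_arm(increments=[0,0,0.02,0,0,0,0.02,0,0,0,0,0])

```text
time: 20.1
ee_pos: [0.4619, 0.124, 0.0577]
tcp_rot: [180.0, 0.0, 166.6]
contact_force: [-2.7, -0.5, 7.0]
grip_width: -0.003
```

>>> jog_arm(increments=[0,0,0.03,0,0,0,0.02,0,0,0,0,0])

```text
time: 20.35
ee_pos: [0.4619, 0.124, 0.0563]
tcp_rot: [180.0, 0.0, 166.6]
contact_force: [-3.5, 1.1, 9.1]
grip_width: -0.002
```

>>> jog_arm(increments=[0,0,0.02,0,0,0,0,0,0,0,0,0])

```text
time: 20.6
ee_pos: [0.462, 0.1241, 0.0559]
tcp_rot: [180.0, 0.0, 166.6]
contact_force: [-2.7, -0.2, 9.1]
grip_width: 0.001
```

>>> jog_arm(increments=[0,-0.061,0,-0.5,0,-0.061,0,-0.5,0,-0.061,0,-0.5,0,-0.061,0,-0.5,0,0,0,0])

```text
time: 21.02
ee_pos: [0.4612, 0.1168, 0.0561]
tcp_rot: [180.0, 0.1, 176.7]
contact_force: [-1.9, 0.1, 8.1]
grip_width: 0.001
```

```bash
python3 snap.py 11 wrist scene
python3 - <<'E'
from h import *
crop(load('wrist11'),180,180,360,300,4,'pics/w11c.png')
crop(load('scene11'),275,180,395,270,6,'pics/s11.png')
E
```

```text
21.0167 [0.46124284 0.11680287 0.05610225] [1.79983849e+02 8.20013802e-02 1.76737452e+02] [-1.90656318  0.11285284  8.09051928] 0.0011338749885055168
```

View pics/w11c.png

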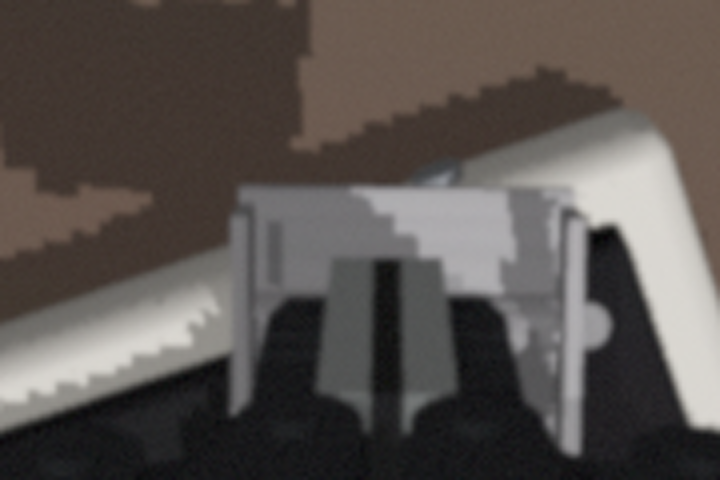

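View pics/s11.png

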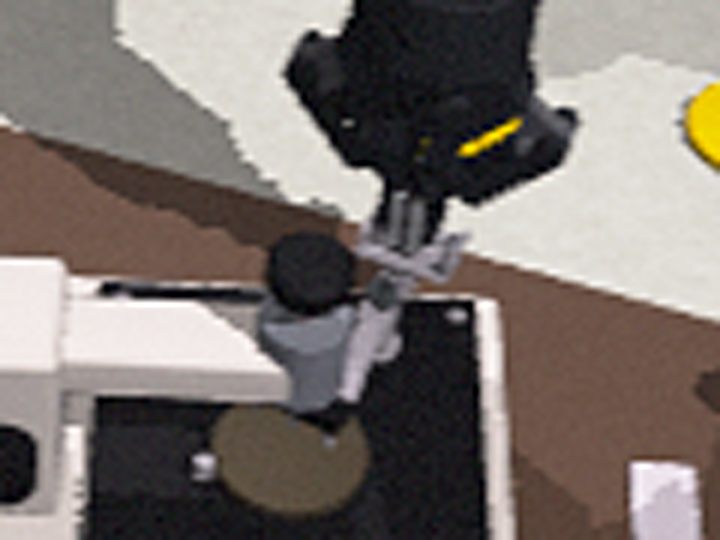

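>>> jog_arm(increments=[0,0,0.015,0,0,-0.061,0,-0.5,0,-0.061,0,-0.5,0,-0.061,0,-0.5,0,0,0,0])

```text
time: 21.53
ee_pos: [0.4615, 0.1112, 0.0558]
tcp_rot: [-180.0, 0.1, -175.8]
contact_force: [-1.0, 0.5, 8.7]
grip_width: -0.003
```

>>> jog_arm(increments=[0,-0.061,0,-0.5,0,-0.061,0,-0.5,0,-0.061,0,-0.5,0,-0.061,0,-0.5,0,-0.061,0,-0.5,0,-0.061,0,-0.5,0,0,0,0])

```text
time: 22.12
ee_pos: [0.4642, 0.1004, 0.0561]
tcp_rot: [-179.9, 0.2, -160.8]
contact_force: [-1.3, 0.3, 9.0]
grip_width: 0.001
```

>>> jog_arm(increments=[0,-0.061,0,-0.5,0,-0.061,0,-0.5,0,-0.061,0,-0.5,0,-0.061,0,-0.5,0,-0.061,0,-0.5,0,-0.061,0,-0.5,0,0,0,0])

```text
time: 22.7
ee_pos: [0.4697, 0.0907, 0.0564]
tcp_rot: [-179.9, 0.3, -145.8]
contact_force: [1.1, 2.9, 8.5]
grip_width: -0.001
```

>>> jog_arm(increments=[0,-0.061,0,-0.5,-0.005,-0.061,0,-0.5,-0.005,-0.061,0,-0.5,-0.005,-0.061,0,-0.5,0,-0.061,0,-0.5,0,-0.061,0,-0.5,0,0,0,0])

```text
time: 23.28
ee_pos: [0.4772, 0.0829, 0.0564]
tcp_rot: [-179.8, 0.2, -130.8]
contact_force: [1.3, 2.2, 8.5]
grip_width: -0.003
```

```bash
python3 snap.py 12 wrist scene
python3 - <<'E'
from h import *
crop(load('wrist12'),180,180,360,300,4,'pics/w12c.png')
crop(load('scene12'),275,180,395,270,6,'pics/s12.png')
E
```

```text
23.2833 [0.47721808 0.08287641 0.05644211] [-179.79464262    0.23584002 -130.78450611] [1.33238842 2.19406396 8.45027418] -0.003401224350259527
```

View pics/w12c.png

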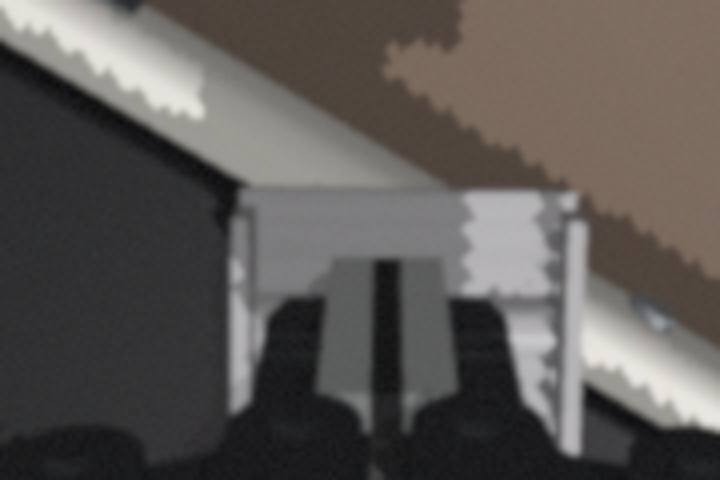

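View pics/s12.png

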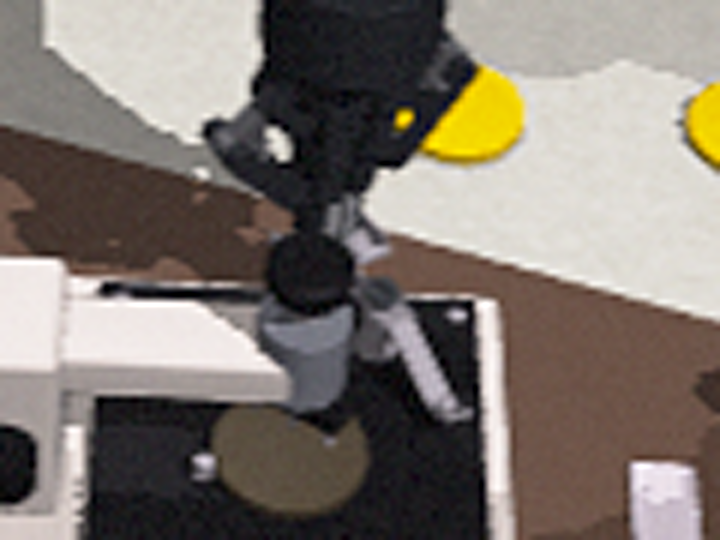

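Clear of the lens. Let it down gently and withdraw.

>>> jog_arm(increments=[0,0,-0.01,0,0,0,-0.02,0,0,0,-0.02,0,0,0,-0.02,0,0,0,-0.02,0,0,0,-0.02,0,0,0,-0.02,0,0,0,-0.03,0,0,0,-0.03,0,0,0,-0.03,0,0,0,-0.03,0,0,0,-0.04,0])

```text
time: 24.38
ee_pos: [0.474, 0.0825, 0.0632]
tcp_rot: [180.0, -0.1, -130.9]
contact_force: [1.0, -0.1, 1.9]
grip_width: -0.0
```

>>> jog_arm(increments=[0,0,-0.05,0,0,0,-0.1,0,0,0,-0.3,0,0,0,-0.6,0,0,0,-0.8,0,0,0,-0.8,0,0,0,-0.8,0,0.6,0,0,0,0.8,0,0,0,0.8,0,0,0,0.4,0,0,0,0,0,0,0])

```text
time: 25.38
ee_pos: [0.4219, 0.0226, 0.1671]
tcp_rot: [180.0, -0.1, -131.0]
contact_force: [-0.1, -0.4, -0.2]
grip_width: 0.001
```

>>> jog_arm(increments=[0,0,0,0,0,0,0,0,0,0,0,0])

```text
time: 25.63
ee_pos: [0.4239, 0.0241, 0.1671]
tcp_rot: [-180.0, 0.0, -130.9]
contact_force: [-0.4, 1.2, 1.4]
grip_width: 0.002
```

```bash
python3 snap.py 13 scene top wrist
python3 - <<'E'
from h import *
crop(load('top13'),185,125,315,245,6,'pics/t13.png')
a,b=load('scene0'),load('scene13')
crop(b,245,200,375,300,6,'pics/s13.png')
# lens mask shift scene
def m(c):
    p=c[0].astype(int); r=p[245:275,300:345]; 
    k=((r[...,0]-r[...,2])>12)&(r.sum(2)>120); ys,xs=np.nonzero(k); return xs.mean()+300,ys.mean()+245,len(xs)
print(m(a),m(b))
E
```

```text
25.6333 [0.4239379  0.02406864 0.16713808] [-1.79993377e+02  1.60004754e-02 -1.30857377e+02] [-0.35467587  1.1870473   1.3743311 ] 0.00158700824490853
(np.float64(322.1767955801105), np.float64(256.11049723756906), 362) (np.float64(322.1576086956522), np.float64(256.125), 368)
```

View pics/s13.png

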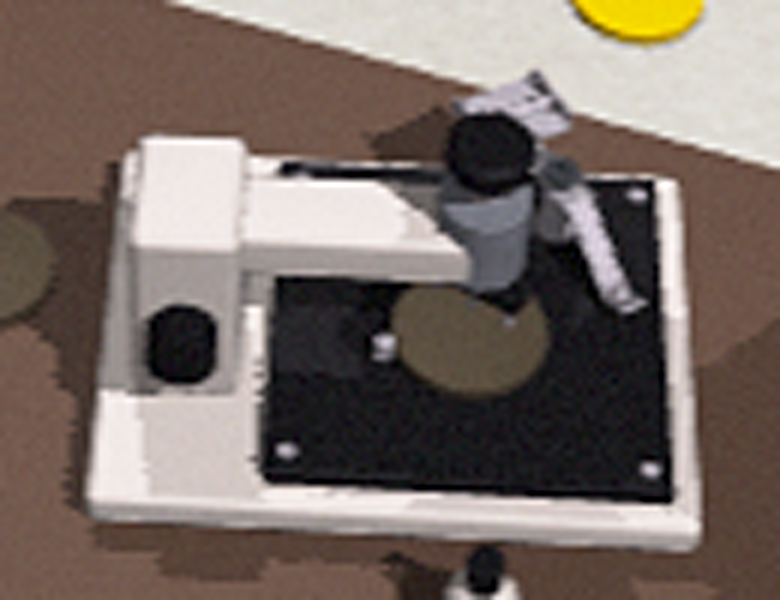

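View pics/t13.png

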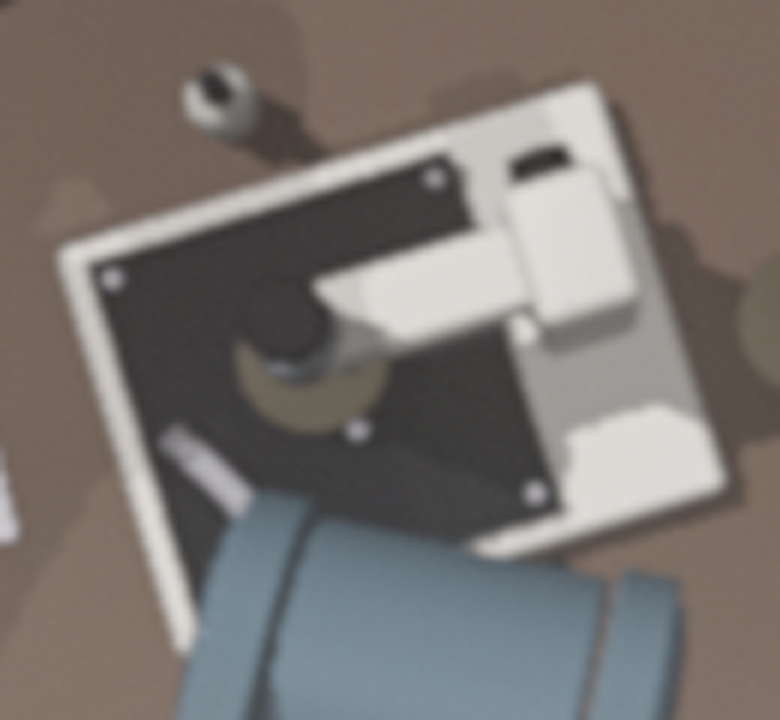

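The final views show the clip clear, the knob up and the lens where it was (shift under 0.1 px).

```bash
python3 -c "
from station import manip
print(manip.hand_in())"
```

```text
the job is handed in; nothing more can be done
None
```

The lens is marked and the job is handed in at about 26 s of the 72 s allowed. `hand_in` reports no verdict, so what follows is from my own checks.

**Clamping:** I felt for the rib and found its crest at 63 mm above the table. I pressed it about 6.5 to 7 mm down, which took 8 to 10 N vertically and about 11 N in all at most. The clip swung from about 1.2 rad to about 0 with the toe raised, and I let it down slowly. The wrist picture showed the toe lying on the lens and pointing at its middle.

**Marking:** I pushed the knob down to 10.6–11.0 N, held it about 0.4 s, and let it rise.

**Release:** I pressed the plate again to 8–9 N and swung the clip back to about 1.1 rad by the tool's angle. I let it down there and withdrew the arm.

**Last checks:**
- **Lens:** its outline in the scene camera moved less than 0.1 pixel from the start.
- **Clip and knob:** the clip is right clear of the lens and the knob is up at rest.
- **Other things:** nothing near the stand looked moved, though I only compared the area round the stand.

**Disagreements and limits:**
- Finding the rib's height from two views gave 46 mm, against 62–64 mm from the depth image. I trusted the depth, and feeling for the rib confirmed it.
- While I swung the clip in, the fingers felt up to about 6 N of sideways friction, which eased on the way back.
- At times the plate was pressed right to its hard stop, but the load stayed well below 18 N.
- The force reading showed about 1 N of noise with the arm free, so the forces above are good only to about that.

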